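# Tip the pipe couplings out of the hand tote into the stock bin

## Robot

A 6-joint arm with a two-finger parallel gripper is mounted at the origin on the work surface. World frame = base frame: x ahead of the robot, y to its left, z up, the work surface at z = 0. Lengths are in m, angles in degrees, forces in N, time in s.
With the tool pointing down it reaches from about 0.375 to 0.9 m from the base axis. Payload 3.1 kg.
Tool frame: the origin (TCP) lies at the very end of the fingers, on their centre line; the grasp point (between the pads) lies 19 mm behind it (bot.tcp_to_grasp is the distance from the TCP to the grasp point, in m); z points along the fingers, y is the line along which they close (so a half turn about z gives the same grasp; the last joint's range is limited). The gripper opens to 87 mm and grips with 3 to 60 N. Pads are 19 mm wide; open, the fingers measure 117 mm over their backs; the gripper's body (75 mm by 190 mm) begins 51 mm behind the grasp point.
Start: joints at [-73.425, 30.224, 82.088, -0, 67.689, -10.227], TCP at [0.282, -0.558, 0.223] pointing down, gripper open.
Joint ranges: [-176.69, 176.69], [-43.24, 126.21], [12.49, 139.97], [-82, 262], [0, 151.66], [-163.58, 163.58]. Speed limits (degrees/s): [159.86, 159.86, 180, 180, 180, 180].

## Interface

Orientations are given as a 3x3 rotation matrix whose columns are the frame's x, y, z axes.
In Python, from rig import telemetry, capture, camera_info, job, bot gives the robot as it stands. The module is installed in compiled form; this text tells all that it offers.
- The arm moves only by the tool carry_out, never from a script. Its argument "deltas" is a list that holds one entry, the list of rows, each a list of 7 numbers: the shift along the tool's x, y, z scaled (see below), then the turn, a rotation vector about the tool's x, y, z scaled (see below), then the closure, from -1 (fully open) to 1 (shut). In form: [[[dx, dy, dz, ax, ay, az, claw], ...]]. A call has exactly 10 rows; each row is the pose to reach, as a shift and turn from the pose commanded when the call began, along the tool's axes at that moment, turning the shorter way round; what a row does not reach only later rows make up. The controller multiplies each number of a shift by 15 cm and each number of a turn by 360 degrees. A row lasts 1/12 s, in which the tool goes at most 41.7 mm and 7.16 degrees, less where a joint would pass 70% of its speed; a pose out of reach is approached as far as the arm can. A call with a number of a shift or a turn outside -1 to 1 is refused whole. A call with a gripper value outside its range is refused whole. The fingers move at their own pace and stop on an object; the grip force is fixed at half the most. Time passes only in rows, so rows that repeat a pose let the fingers close, or fill a call up. It gives the time, the measured TCP pose, the force, the opening and the grip force at its end, in the units of the state.
- telemetry.read_state(): the state, without advancing time (a new reading comes with each control period).
- capture(name): name is "scene" or "top" or "wrist"; returns the picture (420x560x3 uint8, red, green, blue); there is no depth.
- camera_info(name): a dict with "mtx" (3x3 intrinsics, pixels), "k1" (the pictures are not rectified: a ray, as slopes to the right and down, at radius r is drawn at 1 + k1 r^2 times it, then the intrinsics apply), "cam_to_world" (4x4, takes a point from camera to world coordinates); the wrist camera has in their place "T_tool_cam" (4x4, takes a point from camera to tool coordinates, whose origin is the TCP and whose axes are the flange's). Camera axes: x right, y down, z forward; pixel columns grow to the right and rows downward; lengths in m; the calibration is good to about 2 mm. A picture is of the moment at which its call begins: read the wrist's pose just before it. camera_info takes no time and is no camera call.
- job.hand_in(): hands the job in; it is judged then, once.
The state is a dict: "time_s": time; "joint_positions": joint angles; "qvel": joint speeds; "tau": joint torques, N m; "position": TCP position; "tcp_rot": TCP orientation; "force": force on the tool from outside, world axes, zero at the start; "moment": the same for the moment, N m; "opening": opening from 0.0 (shut) to 1.0 (fully open); "grasp_force": force on a finger pad.
Only numpy, scipy, OpenCV 4.12 (cv2) and the standard library are available. Lean on these libraries where they do the work, as an engineer would, in place of code of your own. Each camera call takes 0.05 s, during which the arm holds its last target. There are 200 camera calls.

## Task

Lift the yellow hand tote by its black bar, hold its open front low over the blue bin, tip it forward to about 45 degrees and keep it there for about a second so that both grey couplings roll out into the bin. Bring the tote level again over the bin, then set it down upright in the middle of its black mat and let go. Do not take the couplings out with the gripper, and leave the other things on the bench where they are.

Things in the scene. Friction and masses are not known exactly. Their poses are not given: they have to be found in the camera images.
- tote: Yellow open-fronted hand tote, loose, 0.25 kg. Origin: centre of its underside; +x to its open front (pouring side), z up. Floor x -68 to +55 mm, 96 mm wide; side walls 37 mm, rear wall 50 mm high, no front wall. Shallow cross troughs at x = +/-32 mm hold one coupling each until it is tilted forward about 30 degrees. Starts on the mat, front roughly towards the robot.
- tote_bar (a point): Centre of the black grip bar, 110 mm above the tote's underside: 16 x 16 mm in section, along the tote's y, 85 mm free between its uprights (22 mm wide in x). Pinch it from above, fingers closing along the tote's x; the couplings' tops are about 63 mm above the underside. Axes as the tote's.
- tote_lip (a point): Middle of the tote's front lip (3.5 mm above the inner floor), top outer edge: x = 51 mm, y = 0, 8.5 mm above the tote's underside. Axes as the tote's.
- coupling0: Grey plastic pipe coupling, loose, 54 mm diameter, 70 mm long, 70 g; origin at its centre, y along its axis. Starts in the tote's front trough.
- coupling1: A second coupling just like coupling0; starts in the tote's rear trough.
- bin: Blue open stock bin, fixed to the bench, empty. Outer size 210 mm (its x) by 230 mm (its y), 80 mm high, walls and floor 5 mm thick. Origin: centre of its underside, on the bench.
- mat: Black rubber mat, fixed to the bench, 220 mm (x) by 170 mm (y), 4 mm thick. Origin: centre of its underside.
- wrench: Steel wrench lying on the bench between mat and bin, 180 mm long along its x; bystander.
- elbow: White plastic pipe elbow, arms 54 mm, 50 mm high; bystander.
- tape: Yellow tape measure, 75 x 36 x 66 mm high; bystander.
- can: Blue can, 72 mm diameter, 100 mm high; bystander.
- jar: White jar with red cap, 68 mm diameter, 90 mm high; bystander.
- valve: Brass ball valve with a red lever, about 130 x 40 mm, 56 mm high; bystander.
Not all that is in view belongs to the job. What is shaped like the tote but purple or white is not meant.

How it is judged (in metres and radians):
On the way, in this order (a step that is already met when the one before it is completed fails the run):
1. the tote is held tipped to 45 degrees, give or take 10, with its lip over the bin, for half a second (angle between tote's own z axis and vertical between 0.611 and 0.96 rad and x of tote_lip in the frame of bin between -0.105 and 0.105 m and y of tote_lip in the frame of bin between -0.115 and 0.115 m), for 0.5 s.
2. both couplings are in the bin and the tote is level again (within 9 degrees), still in the air over the bin (x of coupling0 in the frame of bin between -0.1 and 0.1 m and y of coupling0 in the frame of bin between -0.11 and 0.11 m and z of each of coupling0, coupling1 in the frame of bin below 0.095 m and x of coupling1 in the frame of bin between -0.1 and 0.1 m and y of coupling1 in the frame of bin between -0.11 and 0.11 m and angle between tote's own z axis and vertical below 0.157 rad and height (world z) of tote above 0.05 m and x of tote_lip in the frame of bin between -0.105 and 0.105 m and y of tote_lip in the frame of bin between -0.115 and 0.115 m), for 0.1 s.
At the end, for the whole second after the job is handed in: Both couplings lie inside the blue bin, at rest; the tote stands upright (within 3.4 degrees), flat on the mat, its centre within 35 mm of the mat's centre, released and at rest (x of coupling0 in the frame of bin between -0.1 and 0.1 m and y of coupling0 in the frame of bin between -0.11 and 0.11 m and z of each of coupling0, coupling1 in the frame of bin below 0.095 m and x of coupling1 in the frame of bin between -0.1 and 0.1 m and y of coupling1 in the frame of bin between -0.11 and 0.11 m and linear speed of each of coupling0, coupling1 below 0.03 m/s and angle between tote's own z axis and vertical below 0.06 rad and horizontal distance between tote and mat below 0.035 m and z of tote in the frame of mat below 0.008 m and linear speed of tote below 0.02 m/s); the robot touches nothing.
It fails at once if the tote is tipped more than 65 degrees (angle between tote's own z axis and vertical above 1.134 rad).
It fails at once if the tote is tipped with its lip more than 125 mm above the bin's rim (angle between tote's own z axis and vertical above 0.45 rad and height (world z) of tote_lip above 0.205 m).
It fails at once if the tote is let go in the air (height (world z) of tote above 0.045 m and contact force between the fingers and tote below 0.2 N).
It fails at once if the gripper handles a coupling (contact force between the fingers and coupling0 above 2 N or contact force between the fingers and coupling1 above 2 N).
It fails at once if a bystander is moved more than 30 mm (distance of any of wrench, elbow, tape, can, jar, valve from where it was at the start of the episode above 0.03 m).
It also fails if it takes over 64 s, if anything falls off the work surface, if the arm or the gripper's body presses on something with over 40 N, if the wrist force passes 120 N, or if a joint passes its speed limit or range.

## Working session

There is one attempt and no reset: what is moved stays moved. The work goes in short steps, Python scripts to look and compute and a tool call to move; the robot and the scene stay as the last step left them, time stands still between calls to the robot, and variables do not carry over. Pictures are saved under pics/ and viewed, at most 10 in all, crops included, and the job is handed in when it is done.

Besides the shell and the picture viewer there is one more tool, called after ">>>" as name(argument=value, ...), one argument or row to a line, values as JSON. carry_out: Moves the arm, as the interface text tells. Its arguments: {"type":"object","properties":{"deltas":{"type":"array","items":{"type":"array","items":{"type":"array","items":{"type":"number"}}}}},"required":["deltas"]}

```bash
mkdir -p pics; python3 - <<'E'
from rig import *
import cv2, numpy as np
np.set_printoptions(precision=4,suppress=True)
for n in("scene","top"):
    cv2.imwrite(f"pics/{n}0.png",capture(n)[:,:,::-1]); print(n,camera_info(n))
print(camera_info("wrist"));print(telemetry.read_state()); print(bot.tcp_to_grasp)
E
```

```text
scene {'mtx': array([[391.7157,   0.    , 278.9816],
       [  0.    , 391.7157, 213.7217],
       [  0.    ,   0.    ,   1.    ]]), 'k1': -0.0047344621286725015, 'cam_to_world': array([[-0.4424,  0.6515, -0.6163,  1.2862],
       [ 0.8968,  0.3243, -0.3009,  0.3429],
       [ 0.0039, -0.6859, -0.7277,  0.9497],
       [ 0.    ,  0.    ,  0.    ,  1.    ]])}
top {'mtx': array([[495.4459,   0.    , 272.5304],
       [  0.    , 495.4459, 210.9841],
       [  0.    ,   0.    ,   1.    ]]), 'k1': -0.09306997598313776, 'cam_to_world': array([[ 0.0168, -0.9966,  0.0802,  0.4294],
       [-0.9998, -0.0174, -0.0066,  0.0007],
       [ 0.008 , -0.0801, -0.9968,  1.5434],
       [ 0.    ,  0.    ,  0.    ,  1.    ]])}
{'mtx': array([[295.4609,   0.    , 274.8508],
       [  0.    , 295.4609, 208.0787],
       [  0.    ,   0.    ,   1.    ]]), 'k1': 0.003347444797090589, 'T_tool_cam': array([[-0.0004, -0.9549, -0.2969,  0.0815],
       [ 1.    , -0.0002, -0.0008, -0.0003],
       [ 0.0007, -0.2969,  0.9549, -0.1625],
       [ 0.    ,  0.    ,  0.    ,  1.    ]])}
{'time_s': 0.1, 'joint_positions': array([-73.425 ,  30.2723,  82.1505,  -0.0007,  67.6892, -10.2276]), 'qvel': array([ 0.017 , -0.1561, -0.2599, -0.0623, -0.0494,  0.0052]), 'tau': array([  0.0007, -44.0985, -17.7152,   0.0637,   0.0534,  -0.    ]), 'position': array([ 0.2816, -0.5572,  0.2217]), 'tcp_rot': array([[ 0.8926,  0.4509, -0.0006],
       [ 0.4509, -0.8926,  0.0019],
       [ 0.0003, -0.0019, -1.    ]]), 'force': array([ 1.0476,  0.0767, -0.5841]), 'moment': array([-0.0448,  0.0273, -0.0114]), 'grasp_force': 0.0, 'opening': 0.9992024193372813}
0.0187
```

View pics/scene0.png

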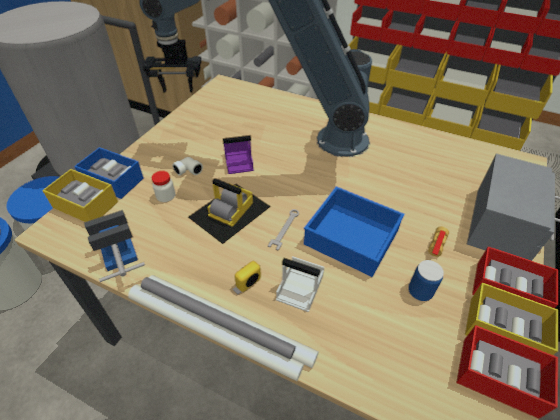

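View pics/top0.png

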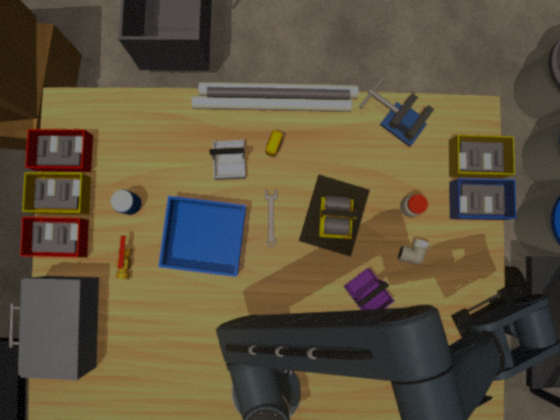

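The scene view shows the yellow tote at (230,205) on its mat, the blue bin at (354,230), the wrench between them at (283,228), and white and purple decoys at (300,283) and (237,155). In the top view the tote is at (337,217), the mat at (335,215) and the bin at (204,235). Next I'll enlarge the tote and measure the colour masks.

```bash
cat > h.py <<'E'
import cv2, numpy as np
from rig import *
np.set_printoptions(precision=4,suppress=True)
def rays(info,px,T=None):
    K=info["mtx"]; T=info["cam_to_world"] if T is None else T
    p=(np.atleast_2d(px).astype(float)-K[:2,2])/K[0,0]; u=p.copy()
    for _ in range(8): u=p/(1+info["k1"]*(u**2).sum(1,keepdims=True))
    return T[:3,3], np.c_[u,np.ones(len(u))]@T[:3,:3].T
def onplane(info,px,z,T=None):
    o,d=rays(info,px,T); return o+d*((z-o[2])/d[:,2:])
def cross(o1,d1,o2,d2):
    s=np.linalg.lstsq(np.c_[d1,-d2],o2-o1,rcond=None)[0]
    a,b=o1+s[0]*d1,o2+s[1]*d2; return (a+b)/2,np.linalg.norm(a-b)
def wristT():
    s=telemetry.read_state(); T=np.eye(4); T[:3,:3]=s["tcp_rot"]; T[:3,3]=s["position"]
    return T@camera_info("wrist")["T_tool_cam"]
def blob(img,lo,hi,roi):
    m=cv2.inRange(cv2.cvtColor(img,cv2.COLOR_RGB2HSV),lo,hi); k=np.zeros_like(m)
    x0,y0,x1,y1=roi; k[y0:y1,x0:x1]=m[y0:y1,x0:x1]
    c=max(cv2.findContours(k,cv2.RETR_EXTERNAL,cv2.CHAIN_APPROX_NONE)[0],key=cv2.contourArea)
    return k,c
E
python3 - <<'E'
from h import *
t=cv2.imread("pics/top0.png")[:,:,::-1].copy(); s=cv2.imread("pics/scene0.png")[:,:,::-1].copy()
ti=camera_info("top")
k,c=blob(t,(100,120,50),(130,255,255),(150,185,260,290))
q=cv2.boxPoints(cv2.minAreaRect(c)); w=onplane(ti,q,.08); print("bin rim",w[:,:2],w.mean(0),np.linalg.norm(np.diff(w,axis=0),axis=1), q)
k,c=blob(t,(0,0,0),(180,255,60),(290,165,380,265))
q=cv2.boxPoints(cv2.minAreaRect(cv2.convexHull(c))); w=onplane(ti,q,.004); print("mat",w[:,:2],w.mean(0),np.linalg.norm(np.diff(w,axis=0),axis=1))
a=cv2.resize(t[165:265,285:385],(400,400),interpolation=2); b=cv2.resize(s[160:260,180:280],(400,400),interpolation=2)
a=np.clip(a*1.6,0,255).astype(np.uint8)
cv2.imwrite("pics/z.png",np.hstack([a,b])[:,:,::-1])
E
```

```text
bin rim [[0.3782 0.3242]
 [0.5877 0.3047]
 [0.5626 0.0719]
 [0.3543 0.0935]] [0.4707 0.1986 0.08  ] [0.2104 0.2342 0.2095] [[158.6154 266.0769]
 [167.4308 195.5539]
 [245.3385 205.2924]
 [236.5231 275.8154]]
mat [[ 0.4628 -0.0929]
 [ 0.6696 -0.1522]
 [ 0.6242 -0.3135]
 [ 0.4178 -0.2522]] [ 0.5436 -0.2027  0.004 ] [0.2151 0.1676 0.2153]
```

View pics/z.png

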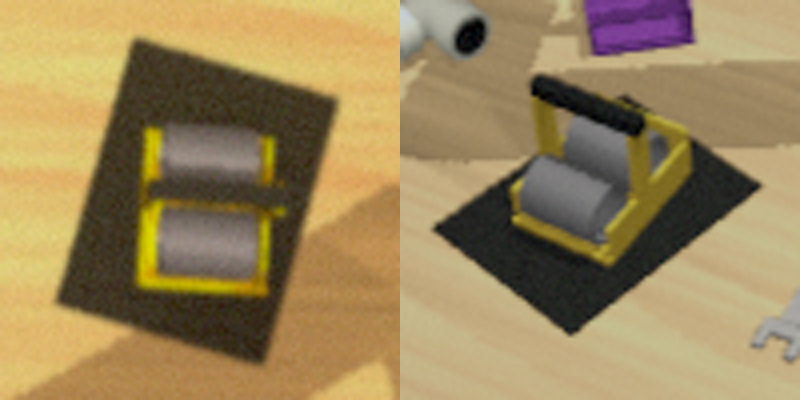

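The crop shows the bar across the tote between the two couplings. The thick yellow rear wall seems to be on the robot side (top crop, y≈285), so the open front may face away from the robot. That contradicts the text, so I'll check it from the wrist camera. I'm moving above the tote now.

>>> carry_out(
  deltas=[
    [[0.11, -0.056, -0.05, 0, 0, -0.018, -1], [0.22, -0.112, -0.1, 0, 0, -0.036, -1], [0.33, -0.168, -0.15, 0, 0, -0.054, -1], [0.44, -0.225, -0.2, 0, 0, -0.072, -1], [0.55, -0.28, -0.25, 0, 0, -0.09, -1], [0.66, -0.337, -0.3, 0, 0, -0.108, -1], [0.77, -0.393, -0.33, 0, 0, -0.126, -1], [0.87, -0.45, -0.36, 0, 0, -0.144, -1], [0.87, -0.45, -0.36, 0, 0, -0.162, -1], [0.87, -0.45, -0.36, 0, 0, -0.175, -1]],
  ],
)

```text
time_s: 0.93
position: [0.3685, -0.4374, 0.2766]
tcp_rot: [[-0.004, 1.0, -0.0], [1.0, 0.004, 0.0], [0.0, -0.0, -1.0]]
force: [0.2, 0.2, -0.6]
opening: 0.998
grasp_force: 0.0
```

>>> carry_out(
  deltas=[
    [[0.1, 0.07, -0.01, 0, 0, 0, -1], [0.2, 0.14, -0.02, 0, 0, 0, -1], [0.3, 0.21, -0.04, 0, 0, 0, -1], [0.4, 0.28, -0.06, 0, 0, 0, -1], [0.5, 0.35, -0.08, 0, 0, 0, -1], [0.6, 0.42, -0.08, 0, 0, 0, -1], [0.7, 0.49, -0.08, 0, 0, 0, -1], [0.79, 0.57, -0.08, 0, 0, 0, -1], [0.79, 0.57, -0.08, 0, 0, 0, -1], [0.79, 0.57, -0.08, 0, 0, 0, -1]],
  ],
)

```text
time_s: 1.77
position: [0.4539, -0.3198, 0.2882]
tcp_rot: [[0.001, 1.0, -0.001], [1.0, -0.001, 0.0], [0.0, -0.001, -1.0]]
force: [0.2, 0.6, -0.2]
opening: 0.999
grasp_force: 0.0
```

>>> carry_out(
  deltas=[
    [[0.1, 0.07, -0.01, 0, 0, 0, -1], [0.2, 0.14, -0.02, 0, 0, 0, -1], [0.3, 0.21, -0.04, 0, 0, 0, -1], [0.4, 0.28, -0.06, 0, 0, 0, -1], [0.5, 0.35, -0.08, 0, 0, 0, -1], [0.6, 0.42, -0.08, 0, 0, 0, -1], [0.7, 0.49, -0.08, 0, 0, 0, -1], [0.79, 0.57, -0.08, 0, 0, 0, -1], [0.79, 0.57, -0.08, 0, 0, 0, -1], [0.79, 0.57, -0.08, 0, 0, 0, -1]],
  ],
)

```text
time_s: 2.6
position: [0.5395, -0.2027, 0.3002]
tcp_rot: [[0.003, 1.0, -0.001], [1.0, -0.003, -0.001], [-0.001, -0.001, -1.0]]
force: [-0.9, -0.3, 0.1]
opening: 1.005
grasp_force: 0.0
```

```bash
python3 - <<'E'
from h import *
s=telemetry.read_state(); print(s["position"],s["tcp_rot"],s["joint_positions"],s["time_s"])
np.save("T1.npy",wristT()); cv2.imwrite("pics/w1.png",capture("wrist")[:,:,::-1])
E
```

```text
[ 0.5395 -0.2027  0.3002] [[ 0.0026  1.     -0.0009]
 [ 1.     -0.0026 -0.0005]
 [-0.0005 -0.0009 -1.    ]] [-31.6705  21.8293  83.627   -0.0545  74.5732 -31.5043] 2.6
```

View pics/w1.png

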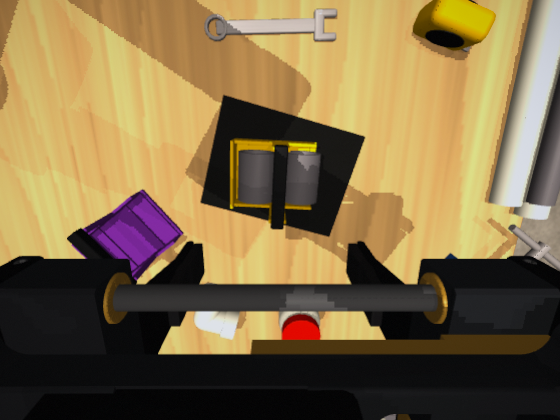

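The wrist view has image right = world +x. The full-width rear wall is at the left (x≈235), the bar is at x≈281, and the open end is at the right (x≈318). So the front does point away from the robot. I'll check this from a second place at +x, which also gives a baseline across the bar.

>>> carry_out(
  deltas=[
    [[0, 0.1, 0, 0, 0, 0, -1], [0, 0.2, 0, 0, 0, 0, -1], [0, 0.3, 0, 0, 0, 0, -1], [0, 0.4, 0, 0, 0, 0, -1], [0, 0.5, 0, 0, 0, 0, -1], [0, 0.6, 0, 0, 0, 0, -1], [0, 0.7, 0, 0, 0, 0, -1], [0, 0.7, 0, 0, 0, 0, -1], [0, 0.7, 0, 0, 0, 0, -1], [0, 0.7, 0, 0, 0, 0, -1]],
  ],
)

```text
time_s: 3.48
position: [0.6434, -0.2035, 0.3002]
tcp_rot: [[0.005, 1.0, -0.002], [1.0, -0.005, 0.0], [0.0, -0.002, -1.0]]
force: [0.0, 0.6, 0.1]
opening: 0.993
grasp_force: 0.0
```

```bash
python3 - <<'E'
from h import *
s=telemetry.read_state(); print(s["position"],s["time_s"])
np.save("T2.npy",wristT()); w2=capture("wrist"); cv2.imwrite("pics/w2.png",w2[:,:,::-1])
w1=cv2.imread("pics/w1.png")[:,:,::-1]
z=[cv2.resize(np.ascontiguousarray(a),(400,480),interpolation=2) for a in (w1[115:235,225:325],w2[115:235,130:230])]
z=np.clip(np.hstack(z)*2.0,0,255).astype(np.uint8)
cv2.imwrite("pics/z2.png",z[:,:,::-1])
E
```

```text
[ 0.6434 -0.2035  0.3002] 3.4833
```

View pics/z2.png

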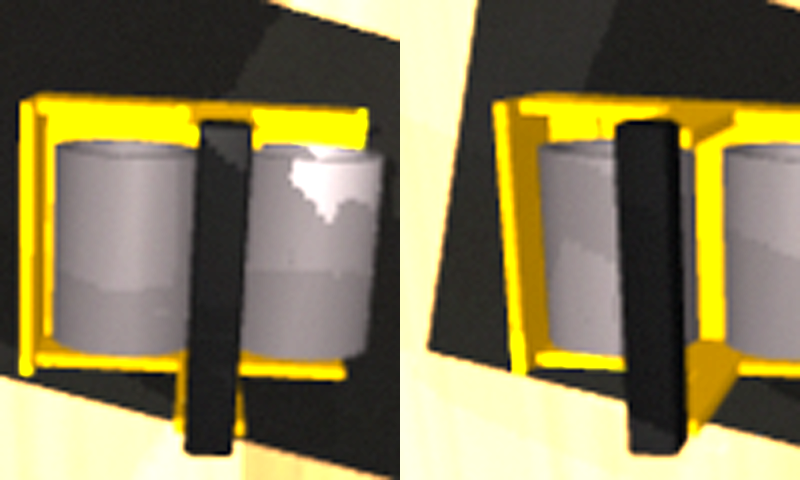

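The crops show the rear wall at the left with its inner face visible in the +x view, and the right end open, so the front does point to world +x. Bar rear edge, in crop pixels: w1 (198,122) to (185,452), w2 (215,122) to (228,452). Next I'll triangulate.

```bash
python3 - <<'E'
from h import *
wi=camera_info("wrist");T1,T2=np.load("T1.npy"),np.load("T2.npy")
a=np.array([[198,122],[185,452],[250,122],[232,452]])/4+[225,115]; b=np.array([[215,122],[228,452]])/4+[130,115]
o1,d1=rays(wi,a,T1);o2,d2=rays(wi,b,T2)
P=[cross(o1,d1[i],o2,d2[i]) for i in (0,1)]; print(P)
print("w1 edges z=.122",onplane(wi,a,.122,T1)[:,:2])
v=P[0][0]-P[1][0]; print("yaw of bar vs +y",np.degrees(np.arctan2(-v[0],v[1])),np.linalg.norm(v))
# side wall corners on wall tops: rear wall ends (top z~.054)
c=np.array([[22,97],[22,375]])/4+[225,115]; w=onplane(wi,c,.054,T1);print("rear wall ends",w)
v=w[0]-w[1];print(np.degrees(np.arctan2(-v[0],v[1])),np.linalg.norm(v))
# mat & bin heights check: mat corners in both wrist views
for n,T in(("w1",T1),):
    im=np.ascontiguousarray(cv2.imread(f"pics/{n}.png")[:,:,::-1])
    k,cc=blob(im,(0,0,0),(180,255,45),(190,85,375,240))
    q=cv2.boxPoints(cv2.minAreaRect(cv2.convexHull(cc)));w=onplane(wi,q,.004,T);print("mat",q,w[:,:2],w.mean(0),np.linalg.norm(np.diff(w,axis=0),axis=1))
# bin rim in scene
si=camera_info("scene");s=np.ascontiguousarray(cv2.imread("pics/scene0.png")[:,:,::-1])
k,cc=blob(s,(100,120,40),(125,255,255),(300,180,410,275))
h=cv2.approxPolyDP(cv2.convexHull(cc),4,True)[:,0];print("scene bin",np.c_[h,onplane(si,h,.08)[:,:2]])
E
```

```text
[(array([ 0.5385, -0.1528,  0.1185]), np.float64(0.00018590993653393731)), (array([ 0.5341, -0.2521,  0.1228]), np.float64(0.00016791866383262532))]
w1 edges z=.122 [[ 0.5385 -0.1523]
 [ 0.5341 -0.2523]
 [ 0.5532 -0.1524]
 [ 0.5486 -0.2523]]
yaw of bar vs +y -2.4937474335742498 0.09949364828432725
rear wall ends [[ 0.4789 -0.1502  0.054 ]
 [ 0.4742 -0.2486  0.054 ]]
-2.7320995997953204 0.09845892836248557
mat [[191.6647 203.9431]
 [223.8466  95.1377]
 [364.0074 136.5938]
 [331.8256 245.3991]] [[ 0.4038 -0.2559]
 [ 0.4649 -0.0913]
 [ 0.6734 -0.1505]
 [ 0.6346 -0.3296]] [ 0.5442 -0.2068  0.004 ] [0.1756 0.2168 0.1833]
scene bin [[336.     187.       0.3592   0.0969]
 [403.     214.       0.3818   0.323 ]
 [373.     274.       0.636    0.3057]
 [304.     243.       0.6207   0.0979]
 [305.     226.       0.5601   0.0745]]
```

The measurements are consistent. Bar top is at z≈0.1215 (expected 0.122), bar centre (0.5436, −0.202), yaw −2.6°. Mat centre is (0.5436, −0.203), bin centre (0.471, 0.199) with yaw about −6°. Next: go above the bar, descend, grip.

>>> carry_out(
  deltas=[
    [[0, -0.1, 0, 0, 0, 0.001, -1], [0, -0.2, 0, 0, 0, 0.002, -1], [0, -0.3, 0.05, 0, 0, 0.003, -1], [0, -0.4, 0.15, 0, 0, 0.004, -1], [0.01, -0.5, 0.25, 0, 0, 0.005, -1], [0.01, -0.6, 0.35, 0, 0, 0.0064, -1], [0.01, -0.665, 0.45, 0, 0, 0.0064, -1], [0.01, -0.665, 0.55, 0, 0, 0.0064, -1], [0.01, -0.665, 0.65, 0, 0, 0.0064, -1], [0.01, -0.665, 0.65, 0, 0, 0.0064, -1]],
  ],
)

```text
time_s: 4.37
position: [0.542, -0.2, 0.2008]
tcp_rot: [[0.045, 0.999, -0.005], [0.999, -0.044, 0.003], [0.003, -0.006, -1.0]]
force: [0.0, 0.3, -0.2]
opening: 1.003
grasp_force: 0.0
```

```bash
python3 - <<'E'
from h import *
s=telemetry.read_state(); print(s["position"],s["tcp_rot"],s["time_s"]); T=wristT()
im=capture("wrist"); cv2.imwrite("pics/w3.png",im[:,:,::-1])
wi=camera_info("wrist"); Ti=np.linalg.inv(T)
for p in ([.5436,-.202,.122],[.5436,-.1595,.122],[.5436,-.202,.11]):
    c=(Ti@np.r_[p,1])[:3]; print(wi["mtx"][0,0]*c[:2]/c[2]+wi["mtx"][:2,2])
E
```

```text
[ 0.542  -0.2     0.2008] [[ 0.0445  0.999  -0.0054]
 [ 0.999  -0.0445  0.003 ]
 [ 0.0027 -0.0056 -1.    ]] 4.3667
[278.0353 218.3439]
[275.8795 169.492 ]
[277.9735 213.9969]
```

View pics/w3.png

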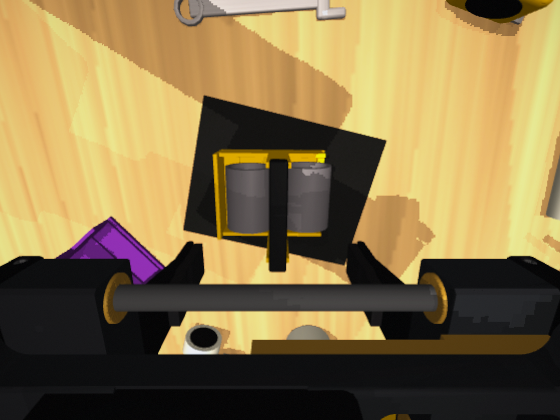

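The bar is centred at column 279, rows 160–270, and aligned with the image. The predicted centre (278,218) agrees, so I'm descending and gripping.

>>> carry_out(
  deltas=[
    [[0, 0, 0.1, 0, 0, 0, -1], [0, 0, 0.2, 0, 0, 0, -1], [0, 0, 0.3, 0, 0, 0, -1], [0, 0, 0.4, 0, 0, 0, -1], [0, 0, 0.5, 0, 0, 0, -1], [0, 0, 0.6, 0, 0, 0, -1], [0, 0, 0.7, 0, 0, 0, -1], [0, 0, 0.7, 0, 0, 0, -1], [0, 0, 0.7, 0, 0, 0, -1], [0, 0, 0.7, 0, 0, 0, -1]],
  ],
)

```text
time_s: 5.25
position: [0.5458, -0.2014, 0.0995]
tcp_rot: [[0.044, 0.999, 0.002], [0.999, -0.044, -0.001], [-0.001, 0.002, -1.0]]
force: [0.9, 0.2, -0.1]
opening: 1.001
grasp_force: 0.0
```

>>> carry_out(
  deltas=[
    [[0, 0, 0, 0, 0, 0, 1], [0, 0, 0, 0, 0, 0, 1], [0, 0, 0, 0, 0, 0, 1], [0, 0, 0, 0, 0, 0, 1], [0, 0, 0, 0, 0, 0, 1], [0, 0, 0, 0, 0, 0, 1], [0, 0, 0, 0, 0, 0, 1], [0, 0, 0, 0, 0, 0, 1], [0, 0, 0, 0, 0, 0, 1], [0, 0, 0, 0, 0, 0, 1]],
  ],
)

```text
time_s: 6.08
position: [0.5449, -0.2008, 0.098]
tcp_rot: [[0.044, 0.999, -0.0], [0.999, -0.044, 0.0], [0.0, -0.0, -1.0]]
force: [0.4, 0.9, 0.3]
opening: 0.325
grasp_force: 0.0
```

```bash
python3 - <<'E'
from h import *
s=telemetry.read_state(); print(s["position"],s["tcp_rot"],s["opening"]*87,s["grasp_force"],s["joint_positions"])
E
```

```text
[ 0.5449 -0.2008  0.098 ] [[ 0.0436  0.999  -0.0002]
 [ 0.999  -0.0436  0.0001]
 [ 0.0001 -0.0002 -1.    ]] 28.292083923180073 0.0 [-31.2471  36.5075  94.574   -0.0002  48.9288 -28.7469]
```

>>> carry_out(
  deltas=[
    [[0, 0, 0.02, 0, 0, 0, 0.6], [0, 0, 0.02, 0, 0, 0, 1], [0, 0, 0.02, 0, 0, 0, 1], [0, 0, 0.02, 0, 0, 0, 1], [0, 0, 0.02, 0, 0, 0, 1], [0, 0, 0.02, 0, 0, 0, 1], [0, 0, 0.02, 0, 0, 0, 1], [0, 0, 0.02, 0, 0, 0, 1], [0, 0, 0.02, 0, 0, 0, 1], [0, 0, 0.02, 0, 0, 0, 1]],
  ],
)

```text
time_s: 6.92
position: [0.545, -0.2008, 0.095]
tcp_rot: [[0.044, 0.999, -0.0], [0.999, -0.044, 0.0], [0.0, -0.0, -1.0]]
force: [1.1, -0.2, -4.2]
opening: 0.177
grasp_force: 30.0
```

Gripped, with an opening of about 15.4 mm and 30 N. Lifting, then carrying over to the bin.

>>> carry_out(
  deltas=[
    [[0, 0, -0.03, 0, 0, 0, 1], [0, 0, -0.1, 0, 0, 0, 1], [0, 0, -0.2, 0, 0, 0, 1], [0, 0, -0.32, 0, 0, 0, 1], [0, 0, -0.44, 0, 0, 0, 1], [0, 0, -0.56, 0, 0, 0, 1], [0, 0, -0.68, 0, 0, 0, 1], [0, 0, -0.8, 0, 0, 0, 1], [0, 0, -0.89, 0, 0, 0, 1], [0, 0, -0.93, 0, 0, 0, 1]],
  ],
)

```text
time_s: 7.75
position: [0.546, -0.2014, 0.2379]
tcp_rot: [[0.044, 0.999, 0.005], [0.999, -0.043, -0.003], [-0.003, 0.005, -1.0]]
force: [0.8, -0.1, -3.5]
opening: 0.179
grasp_force: 30.0
```

>>> carry_out(
  deltas=[
    [[0.02, -0.01, 0, 0, 0, 0, 1], [0.07, -0.03, 0, 0, 0, 0, 1], [0.14, -0.06, 0, 0, 0, 0, 1], [0.24, -0.11, 0, 0, 0, 0, 1], [0.35, -0.16, 0, 0, 0, 0, 1], [0.46, -0.21, 0, 0, 0, 0, 1], [0.57, -0.26, 0, 0, 0, 0, 1], [0.68, -0.3, 0, 0, 0, 0, 1], [0.79, -0.35, 0, 0, 0, 0, 1], [0.886, -0.395, 0, 0, 0, 0, 1]],
  ],
)

```text
time_s: 8.58
position: [0.4898, -0.0631, 0.2338]
tcp_rot: [[0.043, 0.999, -0.002], [0.999, -0.043, 0.001], [0.001, -0.002, -1.0]]
force: [-0.3, -0.4, -4.3]
opening: 0.178
grasp_force: 30.0
```

>>> carry_out(
  deltas=[
    [[0.09, -0.04, 0, 0, 0, 0, 1], [0.18, -0.08, 0, 0, 0, 0, 1], [0.27, -0.12, 0, 0, 0, 0, 1], [0.36, -0.16, 0, 0, 0, 0, 1], [0.45, -0.2, 0, 0, 0, 0, 1], [0.54, -0.24, 0, 0, 0, 0, 1], [0.63, -0.28, 0, 0, 0, 0, 1], [0.72, -0.32, 0, 0, 0, 0, 1], [0.81, -0.36, 0, 0, 0, 0, 1], [0.886, -0.395, 0, 0, 0, 0, 1]],
  ],
)

```text
time_s: 9.42
position: [0.4374, 0.0712, 0.2346]
tcp_rot: [[0.044, 0.999, -0.0], [0.999, -0.044, 0.0], [0.0, -0.0, -1.0]]
force: [1.4, -0.5, -2.7]
opening: 0.18
grasp_force: 30.0
```

>>> carry_out(
  deltas=[
    [[0.1, -0.04, 0, 0, 0, 0, 1], [0.21, -0.09, 0, 0, 0, 0, 1], [0.32, -0.14, 0, 0, 0, 0, 1], [0.43, -0.19, 0, 0, 0, 0, 1], [0.54, -0.24, 0, 0, 0, 0, 1], [0.65, -0.29, 0, 0, 0, 0, 1], [0.75, -0.33, 0, 0, 0, 0, 1], [0.82, -0.37, 0, 0, 0, 0, 1], [0.87, -0.385, 0, 0, 0, 0, 1], [0.886, -0.395, 0, 0, 0, 0, 1]],
  ],
)

```text
time_s: 10.25
position: [0.3843, 0.2065, 0.2347]
tcp_rot: [[0.042, 0.999, 0.0], [0.999, -0.042, 0.0], [0.0, 0.0, -1.0]]
force: [0.7, -0.6, -3.9]
opening: 0.182
grasp_force: 30.0
```

```bash
python3 - <<'E'
from h import *
s=telemetry.read_state(); print(s["position"],s["tcp_rot"],s["opening"]*87,s["grasp_force"],s["joint_positions"])
a=capture("scene")[120:330,200:480]; b=capture("wrist")
a=cv2.resize(a,(560,420)); b=b[:,120:360]
cv2.imwrite("pics/over.png",np.hstack([a,b])[:,:,::-1])
E
```

```text
[0.3843 0.2065 0.2347] [[ 0.0422  0.9991  0.0005]
 [ 0.9991 -0.0422  0.0004]
 [ 0.0005  0.0005 -1.    ]] 15.873731974106496 29.98901012353599 [ 13.4945  14.63   107.0947   0.0206  58.2419  15.9004]
```

View pics/over.png

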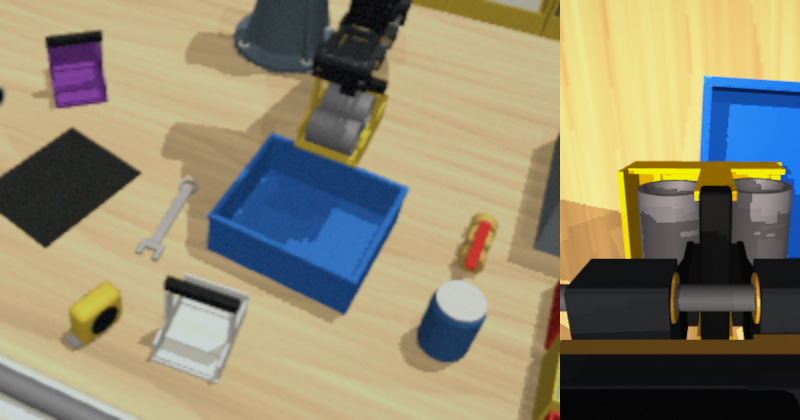

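The tote hangs level with both couplings in it, its front over the bin's near edge at about (350,155) in the left crop. Now I tip it about the lip and hold.

>>> carry_out(
  deltas=[
    [[0, 0.05, 0, 0.0125, 0, 0, 1], [0, 0.1, 0, 0.025, 0, 0, 1], [0, 0.15, 0, 0.0375, 0, 0, 1], [0, 0.2, 0.01, 0.05, 0, 0, 1], [0, 0.25, 0.02, 0.0625, 0, 0, 1], [0, 0.3, 0.03, 0.075, 0, 0, 1], [0, 0.35, 0.04, 0.0875, 0, 0, 1], [0, 0.4, 0.05, 0.1, 0, 0, 1], [0, 0.45, 0.06, 0.1125, 0, 0, 1], [0, 0.495, 0.065, 0.125, 0, 0, 1]],
  ],
)

```text
time_s: 11.18
position: [0.4614, 0.201, 0.224]
tcp_rot: [[0.045, 0.707, -0.706], [0.999, -0.032, 0.032], [-0.0, -0.706, -0.708]]
force: [-0.0, -0.0, -3.0]
opening: 0.178
grasp_force: 30.1
```

>>> carry_out(
  deltas=[
    [[0, 0, 0, 0, 0, 0, 1], [0, 0, 0, 0, 0, 0, 1], [0, 0, 0, 0, 0, 0, 1], [0, 0, 0, 0, 0, 0, 1], [0, 0, 0, 0, 0, 0, 1], [0, 0, 0, 0, 0, 0, 1], [0, 0, 0, 0, 0, 0, 1], [0, 0, 0, 0, 0, 0, 1], [0, 0, 0, 0, 0, 0, 1], [0, 0, 0, 0, 0, 0, 1]],
  ],
)

```text
time_s: 12.02
position: [0.4589, 0.2021, 0.2249]
tcp_rot: [[0.044, 0.707, -0.706], [0.999, -0.031, 0.031], [0.0, -0.707, -0.707]]
force: [-0.0, 1.1, -2.3]
opening: 0.183
grasp_force: 30.1
```

```bash
python3 - <<'E'
from h import *
s=telemetry.read_state(); print(s["position"],s["tcp_rot"],s["opening"]*87,s["grasp_force"],s["joint_positions"])
print(np.degrees(np.arccos(-s["tcp_rot"][2,2])))
a=capture("scene")[120:330,200:480]; b=capture("wrist")
a=cv2.resize(a,(560,420)); b=b[:,190:430]
cv2.imwrite("pics/tip.png",np.hstack([a,b])[:,:,::-1])
E
```

```text
[0.4589 0.2021 0.2249] [[ 0.0435  0.7067 -0.7062]
 [ 0.9991 -0.0307  0.0308]
 [ 0.     -0.7069 -0.7074]] 15.889823679580035 30.06717223674059 [  6.8344  41.5347  74.2905   6.9465 108.6445   8.8563]
44.97940980527169
```

View pics/tip.png

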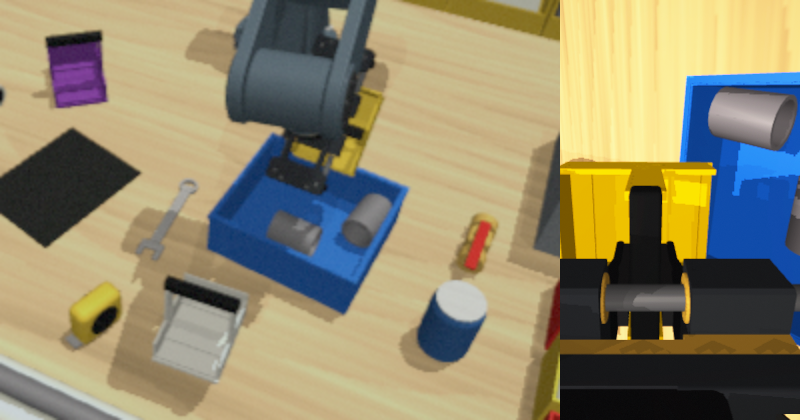

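Both couplings lie in the bin at (295,232) and (368,220), and the tote is empty. Levelling over the bin.

>>> carry_out(
  deltas=[
    [[0, -0.06, 0.03, -0.015, 0, 0, 1], [0, -0.12, 0.05, -0.03, 0, 0, 1], [0, -0.18, 0.08, -0.045, 0, 0, 1], [0, -0.24, 0.1, -0.06, 0, 0, 1], [0, -0.3, 0.13, -0.075, 0, 0, 1], [0, -0.36, 0.15, -0.09, 0, 0, 1], [0, -0.42, 0.18, -0.107, 0, 0, 1], [0, -0.49, 0.21, -0.125, 0, 0, 1], [0, -0.49, 0.21, -0.125, 0, 0, 1], [0, -0.49, 0.21, -0.125, 0, 0, 1]],
  ],
)

```text
time_s: 12.95
position: [0.3812, 0.2051, 0.2548]
tcp_rot: [[0.042, 0.999, -0.004], [0.999, -0.042, -0.0], [-0.001, -0.004, -1.0]]
force: [0.4, 0.7, -3.2]
opening: 0.183
grasp_force: 30.0
```

>>> carry_out(
  deltas=[
    [[0, 0, 0, 0, 0, 0, 1], [0, 0, 0, 0, 0, 0, 1], [0, 0, 0, 0, 0, 0, 1], [0, 0, 0, 0, 0, 0, 1], [0, 0, 0, 0, 0, 0, 1], [0, 0, 0, 0, 0, 0, 1], [0, 0, 0, 0, 0, 0, 1], [0, 0, 0, 0, 0, 0, 1], [0, 0, 0, 0, 0, 0, 1], [0, 0, 0, 0, 0, 0, 1]],
  ],
)

```text
time_s: 13.78
position: [0.3847, 0.2053, 0.2545]
tcp_rot: [[0.044, 0.999, -0.0], [0.999, -0.044, -0.0], [-0.0, -0.0, -1.0]]
force: [-0.6, 0.5, -2.5]
opening: 0.181
grasp_force: 30.0
```

```bash
python3 - <<'E'
from h import *
s=telemetry.read_state(); R=s["tcp_rot"];print(s["position"],R,s["grasp_force"],s["time_s"])
print(R.T@(np.array([.5435,-.202,.235])-s["position"])/.15)
# bin contents: grey blobs inside bin, top view
t=capture("top"); ti=camera_info("top"); m=cv2.cvtColor(t,cv2.COLOR_RGB2HSV)
k=(cv2.inRange(m,(0,0,60),(180,80,255)));z=np.zeros_like(k);z[200:270,165:242]=k[200:270,165:242]
for c in cv2.findContours(z,0,1)[0]:
    if cv2.contourArea(c)>80: r=cv2.minAreaRect(c);print(r,onplane(ti,[r[0]],.035)[0])
E
```

```text
[0.3847 0.2053 0.2545] [[ 0.0436  0.999  -0.0001]
 [ 0.999  -0.0436 -0.    ]
 [-0.     -0.0001 -1.    ]] 29.993403749540448 13.7833
[-2.6663  1.1758  0.1299]
((205.2000274658203, 225.90000915527344), (22.452171325683594, 12.965337753295898), 18.434947967529297) [0.5015 0.1952 0.035 ]
```

>>> carry_out(
  deltas=[
    [[-0.03, 0.01, 0, 0, 0, 0, 1], [-0.09, 0.04, 0, 0, 0, 0, 1], [-0.18, 0.08, 0, 0, 0, 0, 1], [-0.28, 0.12, 0, 0, 0, 0, 1], [-0.38, 0.17, 0, 0, 0, 0, 1], [-0.48, 0.21, 0, 0, 0, 0, 1], [-0.58, 0.26, 0, 0, 0, 0, 1], [-0.68, 0.3, 0, 0, 0, 0, 1], [-0.78, 0.35, 0, 0, 0, 0, 1], [-0.88, 0.39, 0, 0, 0, 0, 1]],
  ],
)

```text
time_s: 14.67
position: [0.4382, 0.0691, 0.2546]
tcp_rot: [[0.044, 0.999, 0.001], [0.999, -0.044, -0.0], [-0.0, 0.001, -1.0]]
force: [-0.0, -0.4, -3.0]
opening: 0.18
grasp_force: 30.0
```

>>> carry_out(
  deltas=[
    [[-0.09, 0.04, 0, 0, 0, 0, 1], [-0.18, 0.08, 0, 0, 0, 0, 1], [-0.27, 0.12, 0, 0, 0, 0, 1], [-0.36, 0.16, 0, 0, 0, 0, 1], [-0.45, 0.2, 0, 0, 0, 0, 1], [-0.54, 0.24, 0, 0, 0, 0, 1], [-0.63, 0.28, 0, 0, 0, 0, 1], [-0.72, 0.32, 0, 0, 0, 0, 1], [-0.81, 0.36, 0, 0, 0, 0, 1], [-0.9, 0.4, 0, 0, 0, 0, 1]],
  ],
)

```text
time_s: 15.5
position: [0.4918, -0.0682, 0.2545]
tcp_rot: [[0.044, 0.999, -0.0], [0.999, -0.044, -0.0], [-0.0, -0.0, -1.0]]
force: [0.6, 0.0, -2.9]
opening: 0.184
grasp_force: 30.0
```

>>> carry_out(
  deltas=[
    [[-0.1, 0.04, 0, 0, 0, 0, 1], [-0.21, 0.09, 0, 0, 0, 0, 1], [-0.32, 0.14, 0, 0, 0, 0, 1], [-0.43, 0.19, 0, 0, 0, 0, 1], [-0.54, 0.24, 0, 0, 0, 0, 1], [-0.65, 0.29, 0, 0, 0, 0, 1], [-0.75, 0.33, 0, 0, 0, 0, 1], [-0.82, 0.36, 0, 0, 0, 0, 1], [-0.87, 0.38, 0, 0, 0, 0, 1], [-0.886, 0.386, 0, 0, 0, 0, 1]],
  ],
)

```text
time_s: 16.33
position: [0.544, -0.2035, 0.2543]
tcp_rot: [[0.045, 0.999, 0.0], [0.999, -0.045, -0.0], [-0.0, 0.0, -1.0]]
force: [0.1, 0.6, -2.7]
opening: 0.183
grasp_force: 30.0
```

>>> carry_out(
  deltas=[
    [[0, 0, 0.1, 0, 0, 0, 1], [0, 0, 0.22, 0, 0, 0, 1], [0, 0, 0.34, 0, 0, 0, 1], [0, 0, 0.46, 0, 0, 0, 1], [0, 0, 0.58, 0, 0, 0, 1], [0, 0, 0.68, 0, 0, 0, 1], [0, 0, 0.76, 0, 0, 0, 1], [0, 0, 0.8, 0, 0, 0, 1], [0, 0, 0.8, 0, 0, 0, 1], [0, 0, 0.8, 0, 0, 0, 1]],
  ],
)

```text
time_s: 17.17
position: [0.5436, -0.2016, 0.1347]
tcp_rot: [[0.043, 0.999, -0.0], [0.999, -0.043, 0.0], [0.0, -0.0, -1.0]]
force: [0.5, 0.0, -2.2]
opening: 0.18
grasp_force: 30.0
```

```bash
python3 - <<'E'
from h import *
s=telemetry.read_state(); R=s["tcp_rot"];print(s["position"],R,s["force"],s["grasp_force"],s["time_s"])
a=capture("scene")[120:330,160:440]; b=capture("wrist")
a=cv2.resize(a,(560,420)); b=b[:,160:400]
cv2.imwrite("pics/low.png",np.hstack([a,b])[:,:,::-1])
E
```

```text
[ 0.5436 -0.2016  0.1347] [[ 0.0432  0.9991 -0.0002]
 [ 0.9991 -0.0432  0.0003]
 [ 0.0003 -0.0002 -1.    ]] [ 0.5431  0.0477 -2.194 ] 29.993687085807323 17.1667
```

View pics/low.png

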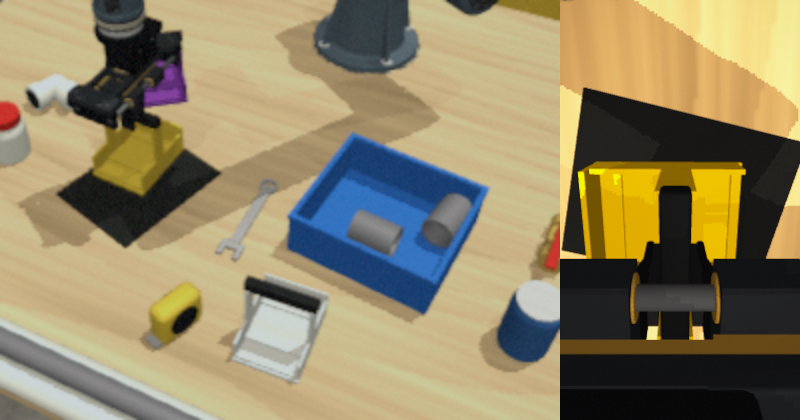

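The tote hangs level about 40 mm over the middle of the mat, with both couplings in the bin. Lowering gently.

>>> carry_out(
  deltas=[
    [[0, 0, 0.05, 0, 0, 0, 1], [0, 0, 0.1, 0, 0, 0, 1], [0, 0, 0.15, 0, 0, 0, 1], [0, 0, 0.19, 0, 0, 0, 1], [0, 0, 0.22, 0, 0, 0, 1], [0, 0, 0.24, 0, 0, 0, 1], [0, 0, 0.255, 0, 0, 0, 1], [0, 0, 0.26, 0, 0, 0, 1], [0, 0, 0.26, 0, 0, 0, 1], [0, 0, 0.26, 0, 0, 0, 1]],
  ],
)

```text
time_s: 18.1
position: [0.5438, -0.2021, 0.0957]
tcp_rot: [[0.044, 0.999, 0.0], [0.999, -0.044, -0.0], [-0.0, 0.0, -1.0]]
force: [0.6, -0.2, -2.1]
opening: 0.183
grasp_force: 30.0
```

>>> carry_out(
  deltas=[
    [[0, 0, 0.002, 0, 0, 0, 1], [0, 0, 0.004, 0, 0, 0, 1], [0, 0, 0.006, 0, 0, 0, 1], [0, 0, 0.008, 0, 0, 0, 1], [0, 0, 0.01, 0, 0, 0, 1], [0, 0, 0.01, 0, 0, 0, 1], [0, 0, 0.01, 0, 0, 0, 1], [0, 0, 0.01, 0, 0, 0, 1], [0, 0, 0.01, 0, 0, 0, 1], [0, 0, 0.01, 0, 0, 0, 1]],
  ],
)

```text
time_s: 18.93
position: [0.5444, -0.2022, 0.0946]
tcp_rot: [[0.044, 0.999, 0.002], [0.999, -0.044, -0.001], [-0.001, 0.002, -1.0]]
force: [2.7, 1.2, 4.6]
opening: 0.176
grasp_force: 30.0
```

Contact: the force changed from −2 N to +4.6 N. Releasing.

>>> carry_out(
  deltas=[
    [[0, 0, 0, 0, 0, 0, 0.5], [0, 0, 0, 0, 0, 0, 0], [0, 0, 0, 0, 0, 0, -0.5], [0, 0, 0, 0, 0, 0, -1], [0, 0, 0, 0, 0, 0, -1], [0, 0, 0, 0, 0, 0, -1], [0, 0, 0, 0, 0, 0, -1], [0, 0, 0, 0, 0, 0, -1], [0, 0, 0, 0, 0, 0, -1], [0, 0, 0, 0, 0, 0, -1]],
  ],
)

```text
time_s: 19.77
position: [0.5436, -0.202, 0.094]
tcp_rot: [[0.044, 0.999, 0.0], [0.999, -0.044, -0.0], [-0.0, 0.0, -1.0]]
force: [-0.8, 0.5, 0.1]
opening: 0.847
grasp_force: 0.0
```

>>> carry_out(
  deltas=[
    [[0, 0, 0, 0, 0, 0, -1], [0, 0, -0.03, 0, 0, 0, -1], [0, 0, -0.1, 0, 0, 0, -1], [0, 0, -0.2, 0, 0, 0, -1], [0, 0, -0.32, 0, 0, 0, -1], [0, 0, -0.45, 0, 0, 0, -1], [0, 0, -0.6, 0, 0, 0, -1], [0, 0, -0.75, 0, 0, 0, -1], [0, 0, -0.9, 0, 0, 0, -1], [0, 0, -0.9, 0, 0, 0, -1]],
  ],
)

```text
time_s: 20.6
position: [0.5463, -0.2035, 0.235]
tcp_rot: [[0.043, 0.999, 0.009], [0.999, -0.043, -0.006], [-0.005, 0.01, -1.0]]
force: [0.3, -0.6, 1.3]
opening: 1.0
grasp_force: 0.0
```

```bash
python3 - <<'E'
from h import *
s=telemetry.read_state(); print(s["position"],s["opening"],s["force"],s["time_s"])
a=capture("scene")[120:330,160:440]; b=capture("wrist")
a=cv2.resize(a,(560,420)); b=b[:,160:400]
cv2.imwrite("pics/end.png",np.hstack([a,b])[:,:,::-1])
E
```

```text
[ 0.5463 -0.2035  0.235 ] 1.0001828728290343 [ 0.3184 -0.6498  1.3419] 20.6
```

View pics/end.png

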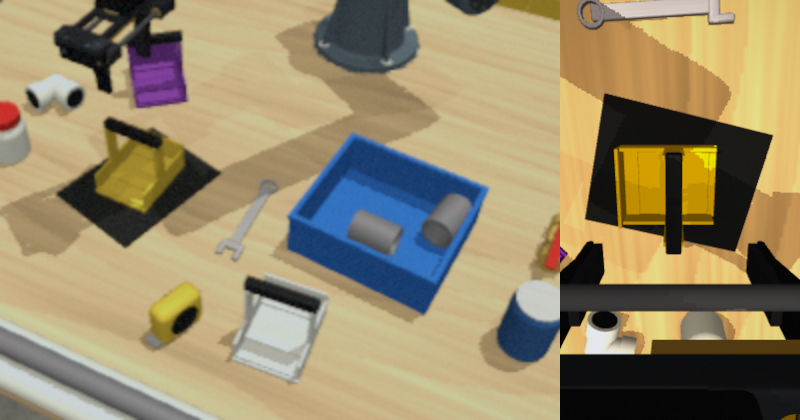

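The tote stands upright in the middle of the mat, released. Both couplings lie still in the bin at the same pixels as before, and the gripper is clear.

```bash
python3 -c "from rig import job; print(job.hand_in())"
```

```text
the job is handed in; nothing more can be done
None
```

Job handed in, with no verdict returned: both couplings were poured into the blue bin and the tote was set down upright and released in the middle of its mat; its open front faced away from the robot, not towards it as the text said, so I poured in that direction.

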